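Swing out the inspection camera and photograph the flange

ROBOT

A 6-joint arm with a two-finger parallel gripper is mounted at the origin on a cart in front of the work surface, level with it; the furniture and walls round the work are solid. World frame = base frame: x ahead of the robot, y to its left, z up, the work surface at z = 0. Lengths are in m, angles in rad, forces in N, time in s.
With the tool pointing down it reaches from about 0.425 to 0.925 m from the base axis. Payload 12.5 kg.
Tool frame: the origin (TCP) lies at the centre of the arm's flange, where the gripper is bolted on; the fingertips stand 173 mm ahead of it and the grasp point (between the pads) lies 155 mm ahead of it; z points along the fingers, y is the line along which they close (so a half turn about z gives the same grasp; the last joint's range is limited). The gripper opens to 85 mm and grips with 20 to 120 N. Pads are 22 mm wide; open, the fingers measure 114 mm over their backs; the gripper's body (76 mm by 85 mm) begins 54 mm behind the grasp point. The pads swing forward as they close: fully open they stand 13 mm farther back than shut.
Start: joints at [-1.317, 0.491, 1.559, -0, 1.092, -0.106], TCP at [0.22, -0.585, 0.405] pointing down, gripper open.
Joint ranges: [-3.1, 3.1], [-0.84, 2.19], [0.05, 2.79], [-1.13, 4.28], [0.06, 2.93], [-2.69, 2.69]. Speed limits (rad/s): [2.22, 2.22, 2.79, 3.14, 3.14, 3.14].

INTERFACE

Orientations are given as a unit quaternion [x, y, z, w].
In Python, from plant import arm, grab_frame, calibration, ticket, nets gives the robot as it stands. The module is installed in compiled form; this text tells all that it offers.
- The arm moves only by the shell command python3 -m inch 'ROWS' [FORCE]. ROWS is JSON, a list of rows, each a list of 7 numbers: the finger opening in cm, from 0 to 8.54, then the shift along the tool's x, y, z in cm, then the turn, a rotation vector about the tool's x, y, z in degrees. A call has 1 to 20 rows; each row is the pose to reach, as a shift and turn from the pose commanded when the call began, along the tool's axes at that moment; what a row does not reach only later rows make up. A row lasts 1/8 s, in which the tool goes at most 62.5 mm and 10.7 degrees, less where a joint would pass 70% of its speed; a pose out of reach is approached as far as the arm can. A call with a gripper value outside its range is refused whole. The fingers move at their own pace and stop on an object; FORCE is the grip in N (left out, the last holds). Time passes only in rows, so rows that repeat a pose let the fingers close. It gives the time, the measured TCP pose, the force, the opening and the grip force at its end, in the units of the state.
- arm.get_obs(): the state, without advancing time (a new reading comes with each control period).
- grab_frame(name): name is "side" or "top"; returns the picture (420x560x3 uint8, blue, green, red); there is no depth.
- calibration(name): a dict with "camera_matrix" (3x3 intrinsics, pixels), "pose" (4x4, takes a point from camera to world coordinates). Camera axes: x right, y down, z forward; pixel columns grow to the right and rows downward; lengths in m; the calibration is good to about 2 mm. A picture is of the moment at which its call begins. calibration takes no time and is no camera call.
- ticket.sign_off(): hands the job in; it is judged then, once.
Trained networks look in the newest picture that a camera, given by its name, has taken for a name from the list of things; names that differ only in an ending like _2 or _b are one class to them, and where a whole thing is asked for, a point or a joint stands for the part that bears it (a point fixed in the world has none). Each returns a list of dicts, best first, with "conf" (0 to 1); they miss things now and then, are a little off and sometimes report something else, mostly with a low value. They report only what shows in the picture. A call takes as long as a camera call.
- nets.recognise(camera, label): "box" ([left, top, right, bottom] as shares, 0 to 1, of the picture: columns of its width, rows of its height, round what is visible of it).
The state is a dict: "clock": time; "joint_pos": joint angles; "qd": joint speeds; "joint_efforts": joint torques, N m; "position": TCP position; "tcp_rot": TCP orientation; "ft_force": force on the tool from outside, world axes, zero at the start; "torque": the same for the moment, N m; "finger_gap": opening from 0.0 (shut) to 1.0 (fully open); "grip_force": force on a finger pad.
Only numpy, scipy, OpenCV 4.12 (cv2) and the standard library are available. Lean on these libraries where they do the work, as an engineer would, in place of code of your own. Each camera call takes 0.05 s, during which the arm holds its last target. There are 200 camera calls.

TASK

Photograph the flange on the bench: push the folded camera bracket round on its column until it snaps home in its end detent and stays there. Then find the key on top of the camera, press it only to its first stage and keep it there for a good second, press it on all the way down and hold it there briefly, then let go. Do not force anything, and leave the flange, the spool and the drilled block where they are.

Things in the scene. Friction and masses are not known exactly. Their poses are not given: they have to be found in the camera images.
- stand: Camera stand bolted to the bench: grey foot 130 x 130 x 14 mm, steel column of 20 mm radius; on top the hub on which the camera bracket swings. Origin: centre of the foot's underside, on the column's axis; z up. A spring plunger sits on its +x side, up to 90 mm from the axis, 105 to 140 mm above the bench. The stand carries the bracket, camera and key
- bracket (a joint): Swing about the column's axis, rad. At 0 the bracket points along the stand's +y; growing values turn it anticlockwise seen from above, to the stand's -x. Starts at 0 to 0.45. Light friction up to 1.15; then a spring plunger resists (up to about 1 N m; pushes back if let go) up to its crest at 1.43, beyond which the bracket is drawn to its end stop at 1.60 and stays
- bracket_push (a point): Middle of the bracket's aluminium bar (24 mm wide, 28 mm high, top 174 mm above the bench), 105 mm from the column's axis, at half the bar's height; the bar is bare from 30 to 145 mm from the axis. A good place to push its side. The point's y axis points along the bar away from the column, its x axis square to it, to the side to push from
- camera_mount (a point): Point on the bracket 180 mm from the column's axis, level with the bar's top (174 mm above the bench). The black camera (64 mm across the bar, 52 along it, 62 high, lens below) is centred on it, at a height that differs each time by 25 mm and is not measured: the key's top is 26 to 51 mm straight above this point, the camera's top 12 mm below the key's
- key_half (a joint): First stage of the key (upright steel button, 19 mm diameter, 12 mm proud of the camera's top, in a 3 mm high collar), m: 0 free, 0.004 at the first stage's end; 1 N starts it, 3 N holds it at its end
- key_full (a joint): Second stage of the same key, further straight down, m: 0 free, 0.004 fully down; it starts only at about 7 N and meets its hard stop at 11 N. Both stages spring back when let go. Readings are noisy; the force on the tool tells the stages apart
- flange: Rusty pipe flange 49 x 114 mm with an upright socket, 60 mm high, standing loose on the bench under the place where the camera comes to rest. Origin: centre of its underside
- spool: Solder spool, 56 mm diameter, 55 mm high, standing loose on the bench to the left of the stand. Origin: centre of its underside
- block: Small drilled steel block 20 x 60 x 23 mm, loose on the bench to the right of the stand. Origin: centre of its underside
- bracket_hinge (a point): Point on the column's upright axis, 160 mm above the bench, level with the middle of the bracket's bar. The hub round it has 28 mm radius and ends 177 mm above the bench, its nut at 183 mm

How it is judged:
On the way, in this order (a step that is already met when the one before it is completed fails the run):
1. the bracket is home in its end detent (value of joint bracket above 1.55 rad), for 0.3 s.
2. with the bracket home, the key is held at its first stage, the second not started, for half a second (value of joint bracket above 1.55 rad and value of joint key_half above 0.003 m and value of joint key_full below 0.001 m), for 0.5 s.
3. the key is pressed all the way down (value of joint bracket above 1.55 rad and value of joint key_full above 0.0032 m), for 0.1 s.
At the end, for the whole second after the job is handed in: The bracket rests in its end detent (joint over 1.55 rad), the key is free again (each stage within 1 mm of its rest), the flange is within 15 mm and the spool and the block are within 20 mm of where they stood (value of joint bracket above 1.55 rad and value of joint each of key_half, key_full below 0.001 m and distance of flange from where it was at the start of the episode below 0.015 m and distance of each of spool, block from where it was at the start of the episode below 0.02 m); the robot touches nothing.
It fails at once if the stand, bracket, camera or key is pushed with more than 45 N (contact force between anything else and stand above 45 N).
It fails at once if the key is pressed into its second stage before the bracket is home (value of joint key_full above 0.002 m and value of joint bracket below 1.5 rad).
It fails at once if the flange is knocked over (angle between flange's own z axis and vertical above 0.3 rad).
It also fails if it takes over 58 s, if anything falls off the work surface, if the arm or the gripper's body presses on something with over 40 N, if the wrist force passes 120 N, or if a joint passes its speed limit or range.

## Working session

There is one attempt and no reset: what is moved stays moved. The work goes in short steps, Python scripts to look and compute and a shell command to move; the robot and the scene stay as the last step left them, time stands still between calls to the robot, and variables do not carry over. Pictures are saved under pics/ and viewed, at most 13 in all, crops included, and the job is handed in when it is done.

```bash
mkdir -p pics
python3 - <<'E'
from plant import arm, grab_frame, calibration, nets
import cv2, numpy as np
for n in("side","top"):
    im=grab_frame(n); cv2.imwrite(f"pics/{n}0.png",im)
    c=calibration(n); print(n,np.round(c["camera_matrix"],1).tolist(),np.round(c["pose"],4).tolist())
    for l in("stand","bracket","camera_mount","key_half","flange","spool","block"):
        r=nets.recognise(n,l)
        print(l,[(np.round(np.array(d["box"])*[560,420,560,420]).tolist(),round(d["conf"],2)) for d in r[:2]])
o=arm.get_obs();print(o["clock"],o["position"],o["tcp_rot"],o["ft_force"])
E
```

```text
side [[500.9, 0.0, 283.7], [0.0, 500.9, 211.5], [0.0, 0.0, 1.0]] [[-0.9588, -0.1535, 0.239, 0.3182], [-0.284, 0.5305, -0.7987, 0.9335], [-0.0042, -0.8337, -0.5522, 0.7129], [0.0, 0.0, 0.0, 1.0]]
stand [([219.0, 166.0, 315.0, 253.0], 0.8)]
bracket [([219.0, 161.0, 286.0, 244.0], 0.81)]
camera_mount [([218.0, 164.0, 285.0, 247.0], 0.76)]
key_half []
flange [([221.0, 160.0, 288.0, 246.0], 0.64), ([320.0, 227.0, 350.0, 267.0], 0.63)]
spool [([227.0, 245.0, 257.0, 280.0], 0.81), ([309.0, 191.0, 333.0, 211.0], 0.28)]
block [([310.0, 192.0, 332.0, 211.0], 0.67)]
top [[447.0, 0.0, 284.7], [0.0, 447.0, 213.9], [0.0, 0.0, 1.0]] [[0.0021, -0.9834, 0.1814, 0.413], [-1.0, -0.002, 0.0007, 0.0756], [-0.0004, -0.1814, -0.9834, 1.0259], [0.0, 0.0, 0.0, 1.0]]
stand [([220.0, 151.0, 353.0, 234.0], 0.79), ([278.0, 260.0, 329.0, 281.0], 0.17)]
bracket [([220.0, 163.0, 346.0, 206.0], 0.79)]
camera_mount [([221.0, 163.0, 348.0, 206.0], 0.84)]
key_half [([234.0, 171.0, 243.0, 181.0], 0.54)]
flange [([278.0, 260.0, 328.0, 285.0], 0.65)]
spool [([241.0, 189.0, 264.0, 208.0], 0.79)]
block [([375.0, 225.0, 392.0, 248.0], 0.81), ([222.0, 152.0, 355.0, 236.0], 0.58)]
0.8 [ 0.22007427 -0.58497443  0.40471915] [ 9.83860633e-01  1.78936450e-01 -1.40739986e-05  4.02700966e-05] [0.13750617 0.40548289 0.16226011]
```

View pics/side0.png

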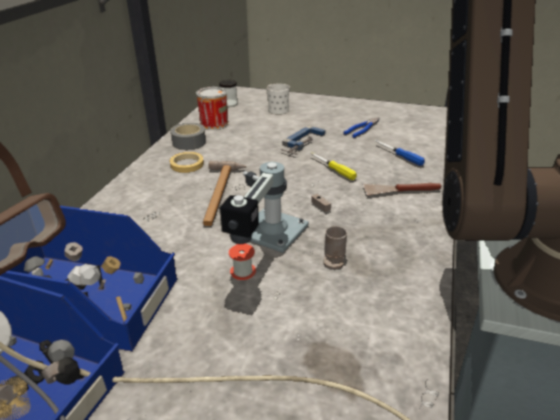

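View pics/top0.png

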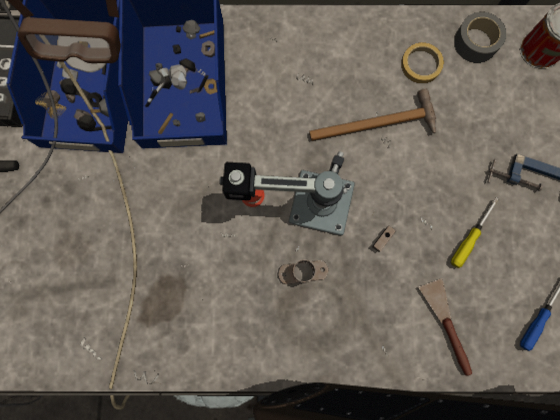

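Both views show the stand with its bracket pointing left (+y). In the top view the hub is at about (328,184), the key at (237,176), the flange at (304,270), the plunger at (338,160), the spool at (254,199) and the block at (384,238). I'll enlarge for precise pixels.

Run:
```python
import cv2,numpy as np
t=cv2.imread("pics/top0.png")[140:300,210:400]; s=cv2.imread("pics/side0.png")[150:290,205:365]
t=cv2.resize(t,(760,640),interpolation=cv2.INTER_CUBIC)[:600]; cv2.imwrite("pics/topc.png",t)
cv2.imwrite("pics/sidec.png",cv2.resize(s,(640,560),interpolation=cv2.INTER_CUBIC))
```

```text
(no output)
```

View pics/topc.png

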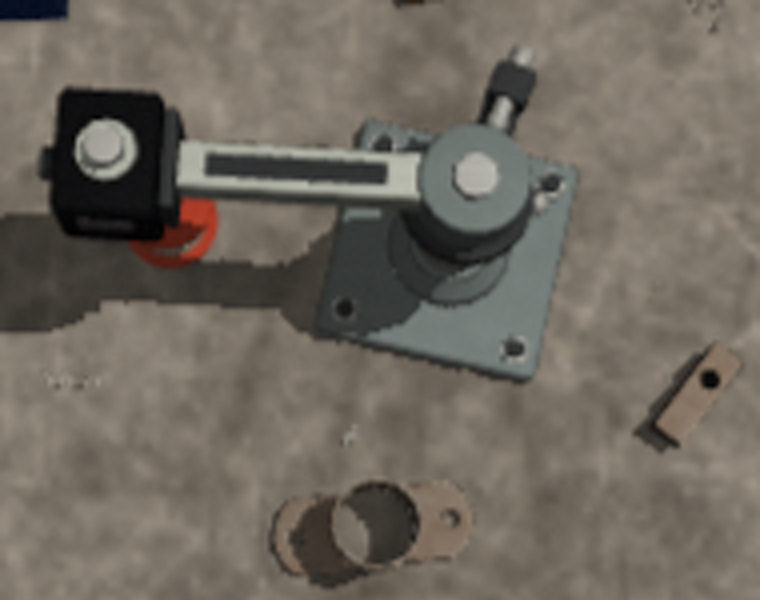

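View pics/sidec.png

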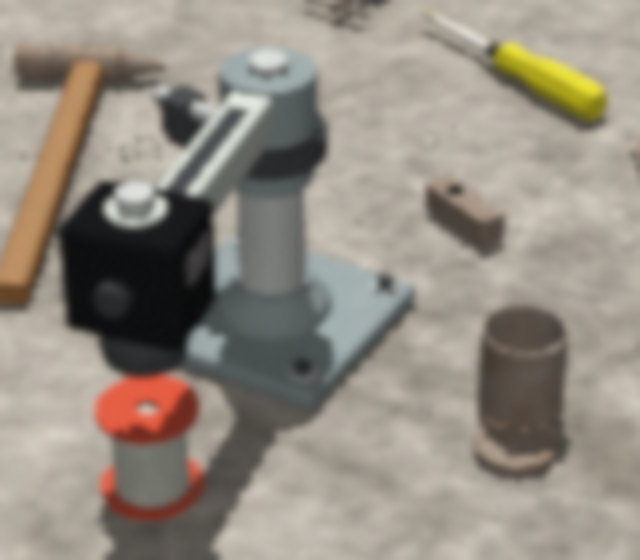

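The crops show the key top at about top (235,175.8) and side (239.3,198), the nut at top (328.8,184) and side (272,165), plus the four foot bolts.

```bash
cat > h.py <<'E'
from plant import arm, grab_frame, calibration, nets
import numpy as np, cv2
from scipy.spatial.transform import Rotation as R
def ray(n,uv):
    c=calibration(n);T=np.array(c["pose"]);d=T[:3,:3]@np.linalg.inv(c["camera_matrix"])@[uv[0],uv[1],1]
    return T[:3,3],d/np.linalg.norm(d)
def atz(n,uv,z):
    o,d=ray(n,uv);return o+d*(z-o[2])/d[2]
def tri(a,b):
    A=0;B=0;rs=[ray("top",a),ray("side",b)]
    for o,d in rs:
        P=np.eye(3)-np.outer(d,d);A=A+P;B=B+P@o
    p=np.linalg.solve(A,B);return p,[round(float(np.linalg.norm((np.eye(3)-np.outer(d,d))@(p-o))),4) for o,d in rs]
E
python3 - <<'E'
from h import *
np.set_printoptions(precision=4,suppress=True)
nut=atz("top",(328.75,184),.183); print("nut",nut,atz("side",(272,165),.183),tri((328.75,184),(272,165)))
k=tri((235,175.75),(239.25,198));print("key",k)
for z in(.2,.2125,.225):
    p=atz("top",(235,175.75),z);q=atz("side",(239.25,198),z);print(z,p,q,np.linalg.norm((p-nut)[:2]),np.linalg.norm((q-nut)[:2]))
b=[atz("top",u,.016) for u in((306,175.75),(347.75,186),(296.25,217),(338.5,226.75))];print("foot c",np.mean(b,0))
# +x points bolts(2,3)->(0,1)
x=(b[0]+b[1]-b[2]-b[3]);print("yaw",np.degrees(np.arctan2(x[1],x[0]))); y=b[0]+b[2]-b[1]-b[3];print("yaw2",np.degrees(np.arctan2(-y[0],y[1])))
v=(k[0]-nut);print("bracket world ang",np.degrees(np.arctan2(v[1],v[0])))
print("flange",tri((303.75,271.25),(335.75,232.5)))
E
```

```text
nut [ 0.6276 -0.0091  0.183 ] [ 0.6258 -0.0055  0.183 ] (array([ 0.6276, -0.0094,  0.1808]), [0.0005, 0.0005])
key (array([0.6374, 0.1709, 0.2006]), [0.0015, 0.0015])
0.2 [0.6392 0.1713 0.2   ] [0.6361 0.1703 0.2   ] 0.18077868675886463 0.17962123900848023
0.2125 [0.6357 0.1698 0.2125] [0.6284 0.1889 0.2125] 0.17914523288113904 0.19802283702919005
0.225 [0.6323 0.1684 0.225 ] [0.6206 0.2075 0.225 ] 0.1775745869116684 0.21673565084531332
foot c [ 0.6293 -0.0099  0.016 ]
yaw -13.47250102862524
yaw2 -13.620662823537668
bracket world ang 86.87907782286914
flange (array([0.4662, 0.0351, 0.0579]), [0.0001, 0.0001])
```

```bash
cat >> h.py <<'E'
A=np.array([.628,-.009]); YAW=np.radians(-13.5)
def rel(p,yaw_y):
    "tool-frame shift cm and rotvec deg to reach TCP p, tool z down, tool y along world angle yaw_y (deg)"
    o=arm.get_obs();R0=R.from_quat(o["tcp_rot"]);a=np.radians(yaw_y)
    y=np.array([np.cos(a),np.sin(a),0]);z=np.array([0,0,-1.]);M=R.from_matrix(np.c_[np.cross(y,z),y,z])
    return np.round(R0.inv().apply(np.array(p)-o["position"])*100,2),np.round((R0.inv()*M).as_rotvec(degrees=True),1)
def push(q,off,r=.105,z=.325):
    f=np.pi/2+YAW+q;u=np.array([np.cos(f),np.sin(f)]);n=np.array([u[1],-u[0]])
    return [*(A+r*u+n*off),z],np.degrees(f)-180
def st():
    o=arm.get_obs();print("t",o["clock"],"p",np.round(o["position"],4),"f",np.round(o["ft_force"],2),"rv",np.round(R.from_quat(o["tcp_rot"]).as_matrix()[:2,1],3),"j",np.round(o["joint_pos"],2))
E
python3 - <<'E'
from h import *
p,a=push(.18,.045,z=.405);print(p,a,rel(p,a))
E
```

```text
[np.float64(0.6787674452335606), np.float64(0.0933360469456263), 0.405] -93.18675968764519 (array([ 6.682e+01, -4.734e+01, -3.000e-02]), array([ 0. ,  0. , 23.8]))
```

```bash
python3 -m inch '[[0,5,-3.5,0,0,0,4],[0,10,-7,0,0,0,8],[0,15,-10.5,0,0,0,12],[0,20,-14,0,0,0,16],[0,25,-17.5,0,0,0,20],[0,30,-21,0,0,0,23.8],[0,35,-24.8,0,0,0,23.8],[0,40,-28.3,0,0,0,23.8],[0,45,-31.9,0,0,0,23.8],[0,50,-35.4,0,0,0,23.8],[0,55,-39,0,0,0,23.8],[0,60,-42.5,0,0,0,23.8],[0,64,-45.3,0,0,0,23.8],[0,66.8,-47.3,0,0,0,23.8],[0,66.8,-47.3,0,0,0,23.8],[0,66.8,-47.3,0,0,0,23.8]]' 30
python3 - <<'E'
from h import *
st();cv2.imwrite("pics/top1.png",grab_frame("top"))
p,a=push(.18,.045,z=.325);print(rel(p,a))
E
```

```text
clock: 2.8
position: [0.6785, 0.0925, 0.4045]
tcp_rot: [1.0, -0.028, -0.0, 0.0]
ft_force: [-0.1, -0.0, -1.0]
finger_gap: -0.002
grip_force: 0.0
t 2.8 p [0.6785 0.0925 0.4045] f [-0.08 -0.04 -0.98] rv [-0.056 -0.998] j [ 0.04  0.58  1.4  -0.    1.17  1.67]
(array([ 0.03, -0.12,  7.97]), array([ 0.,  0., -0.]))
```

View pics/top1.png

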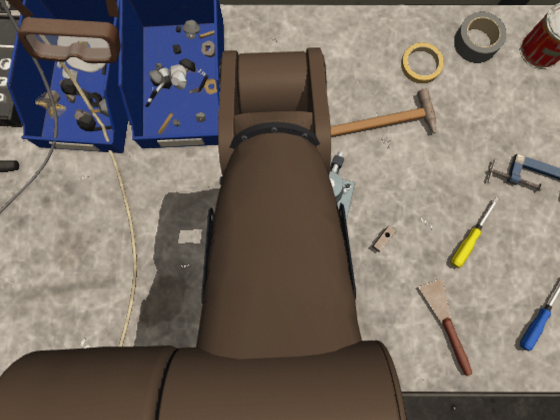

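The arm hides the stand from the top camera, so I'll rely on the forces and the side view from here. Next I descend beside the bar.

```bash
python3 -m inch '[[0,0,0,3,0,0,0],[0,0,0,6,0,0,0],[0,0,0,7.9,0,0,0],[0,0,0,7.9,0,0,0],[0,0,0,7.9,0,0,0]]'
python3 - <<'E'
from h import *
st();cv2.imwrite("pics/side1.png",cv2.resize(grab_frame("side")[90:300,140:420],(800,600)))
for q in np.arange(.1,1.75,.1):
    p,a=push(q,.023,z=.325);r=rel(p,a);print(round(q,2),r[0],r[1][2])
E
```

```text
clock: 3.48
position: [0.679, 0.0927, 0.3269]
tcp_rot: [1.0, -0.028, 0.001, -0.0]
ft_force: [0.6, -0.5, 0.5]
finger_gap: 0.001
grip_force: 0.0
t 3.475 p [0.679  0.0927 0.3269] f [ 0.58 -0.54  0.49] rv [-0.056 -0.998] j [ 0.04  0.65  1.48 -0.    1.01  1.67]
0.1 [-1.39  0.16  0.2 ] 4.6
0.2 [-2.43 -0.1   0.2 ] -1.2
0.3 [-3.5  -0.26  0.19] -6.9
0.4 [-4.57 -0.3   0.19] -12.6
0.5 [-5.64 -0.25  0.19] -18.3
0.6 [-6.7  -0.08  0.19] -24.1
0.7 [-7.74  0.19  0.19] -29.8
0.8 [-8.75  0.56  0.18] -35.5
0.9 [-9.72  1.03  0.18] -41.3
1.0 [-10.63   1.6    0.18] -47.0
1.1 [-11.48   2.25   0.18] -52.7
1.2 [-12.27   2.99   0.18] -58.5
1.3 [-12.97   3.8    0.18] -64.2
1.4 [-13.59   4.68   0.17] -69.9
1.5 [-14.12   5.61   0.17] -75.6
1.6 [-14.56   6.59   0.17] -81.4
1.7 [-14.89   7.62   0.17] -87.1
```

View pics/side1.png

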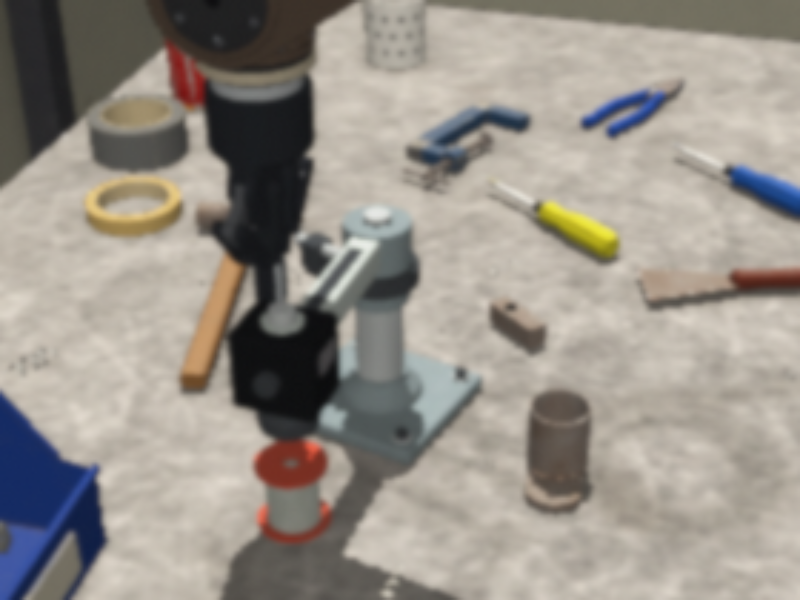

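The side view shows the closed fingers behind the bar near (270,280), clear of it, with the bracket unmoved. I'll push along the arc.

```bash
python3 -m inch '[[0,-1.0,0,0.2,0,0,0],[0,-1.7,0,0.2,0,0,0],[0,-2.4,-0.1,0.2,0,0,-1.2],[0,-3.0,-0.2,0.2,0,0,-4],[0,-3.5,-0.25,0.2,0,0,-6.9],[0,-4.05,-0.3,0.2,0,0,-10],[0,-4.6,-0.3,0.2,0,0,-12.6],[0,-5.1,-0.3,0.2,0,0,-15.5],[0,-5.6,-0.25,0.2,0,0,-18.3],[0,-6.7,-0.1,0.2,0,0,-24],[0,-7.7,0.2,0.2,0,0,-30],[0,-8.75,0.55,0.2,0,0,-35.5],[0,-9.7,1.05,0.2,0,0,-41.3],[0,-10.6,1.6,0.2,0,0,-47],[0,-11.0,1.9,0.2,0,0,-50],[0,-11.0,1.9,0.2,0,0,-50]]'
python3 - <<'E'
from h import *
st();cv2.imwrite("pics/side2.png",cv2.resize(grab_frame("side")[90:300,140:420],(800,600)))
for q in np.arange(1.05,1.7,.05):
    p,a=push(q,.023,z=.325);r=rel(p,a);print(round(q,2),r[0],r[1][2])
E
```

```text
clock: 5.52
position: [0.5675, 0.0801, 0.324]
tcp_rot: [0.918, 0.397, 0.0, 0.0]
ft_force: [0.2, -0.6, 0.1]
finger_gap: -0.003
grip_force: 0.0
t 5.525 p [0.5675 0.0801 0.324 ] f [ 0.16 -0.6   0.11] rv [ 0.729 -0.684] j [ 0.02  0.51  1.77 -0.    0.85  0.78]
1.05 [-0.05  0.   -0.11] 0.1
1.1 [-0.57 -0.1  -0.11] -2.8
1.15 [-1.11 -0.18 -0.11] -5.6
1.2 [-1.64 -0.23 -0.11] -8.5
1.25 [-2.18 -0.25 -0.11] -11.3
1.3 [-2.71 -0.25 -0.11] -14.2
1.35 [-3.25 -0.22 -0.11] -17.1
1.4 [-3.79 -0.16 -0.11] -19.9
1.45 [-4.32 -0.07 -0.11] -22.8
1.5 [-4.84  0.04 -0.11] -25.7
1.55 [-5.36  0.17 -0.11] -28.5
1.6 [-5.87  0.34 -0.11] -31.4
1.65 [-6.38  0.52 -0.11] -34.3
```

View pics/side2.png

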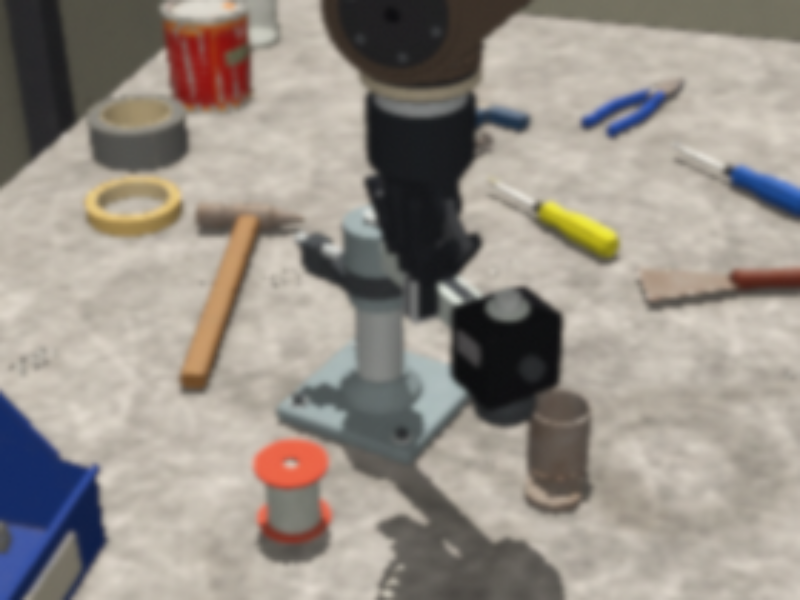

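The bracket swings with the push and the camera is approaching the flange at about (505,350). Next I go through the detent to about 1.5.

```bash
python3 -m inch '[[0,-0.6,-0.1,-0.1,0,0,-2.8],[0,-1.1,-0.2,-0.1,0,0,-5.6],[0,-1.6,-0.2,-0.1,0,0,-8.5],[0,-2.0,-0.25,-0.1,0,0,-10.5],[0,-2.4,-0.25,-0.1,0,0,-12.7],[0,-2.7,-0.25,-0.1,0,0,-14.2],[0,-3.0,-0.2,-0.1,0,0,-15.6],[0,-3.25,-0.2,-0.1,0,0,-17],[0,-3.5,-0.2,-0.1,0,0,-18.5],[0,-3.8,-0.15,-0.1,0,0,-20],[0,-4.05,-0.1,-0.1,0,0,-21.4]]'; python3 -c "
from h import *
st()"; python3 -m inch '[[0,-0.25,0,0,0,0,-1.4],[0,-0.5,0.1,0,0,0,-2.8],[0,-0.75,0.15,0,0,0,-4.2]]'; python3 -c "
from h import *
st();print(push(1.5,.023),rel(*push(1.6,.023)))"
```

```text
clock: 6.95
position: [0.5394, 0.0512, 0.3248]
tcp_rot: [0.828, 0.561, 0.0, 0.0]
ft_force: [1.4, 1.0, -0.6]
finger_gap: 0.001
grip_force: 0.5
t 6.95 p [0.5394 0.0512 0.3248] f [ 1.4   1.02 -0.65] rv [ 0.929 -0.37 ] j [-0.03  0.47  1.85 -0.    0.82  0.35]
clock: 7.32
position: [0.538, 0.0434, 0.3246]
tcp_rot: [0.806, 0.591, -0.0, -0.0]
ft_force: [-0.7, 0.8, 0.3]
finger_gap: -0.004
grip_force: 0.0
t 7.325 p [0.538  0.0434 0.3246] f [-0.73  0.76  0.3 ] rv [ 0.954 -0.301] j [-0.04  0.47  1.86 -0.    0.82  0.26]
([np.float64(0.534828606928002), np.float64(0.04460122678655079), 0.325], np.float64(-17.556330730376516)) (array([-1.04, -0.52, -0.04]), array([-0. ,  0. , -5.7]))
```

Run:
```python
from h import *
cv2.imwrite("pics/side3.png",cv2.resize(grab_frame("side")[90:300,140:420],(800,600)))
for l in("camera_mount","key_half"):print(l,[(np.round(np.array(d["box"])*[560,420,560,420],1).tolist(),round(d["conf"],2)) for d in nets.recognise("side",l)[:2]])
```

```text
camera_mount [([255.8, 164.1, 362.1, 221.4], 0.96)]
key_half [([342.3, 175.7, 348.2, 183.7], 0.55), ([310.0, 192.8, 328.9, 210.0], 0.39)]
```

View pics/side3.png

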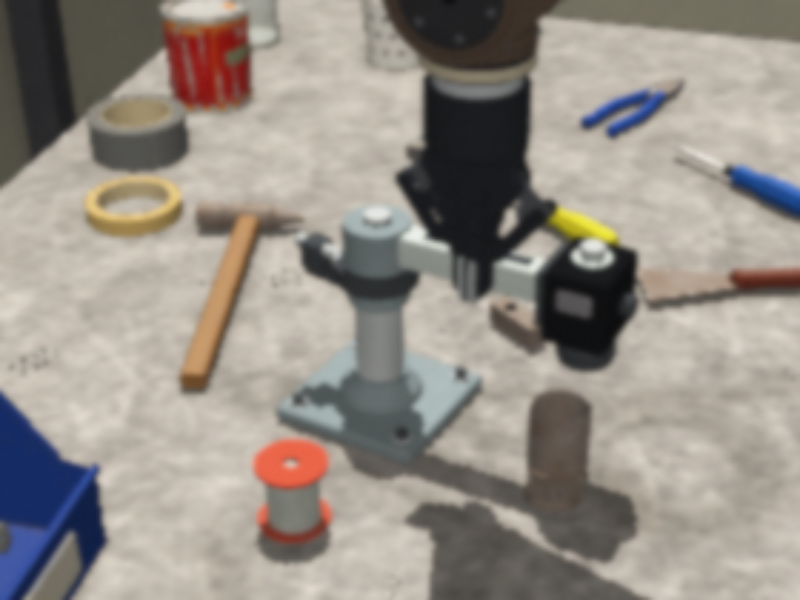

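The bracket is now well across, with the key at about crop (594,247), which is pixel (348,176.5). I'll work out its angle from the key position, then lift away and check again.

```bash
cat >> h.py <<'E'
def keyq(uv,z=.2):
    p=atz("side",uv,z);v=p[:2]-A;print("key",np.round(p,4),"r",round(float(np.hypot(*v)),4),"q",round(float(np.arctan2(v[1],v[0])-YAW-np.pi/2),3))
E
python3 -c "
from h import *
for z in(.198,.2,.202,.205):keyq((347.9,176.5),z)
keyq((239.25,198),.2)
p,a=push(1.6,.045,z=.405);print(rel(p,a))"
python3 -m inch '[[0,1,0,0,0,0,0],[0,2,0,0,0,0,0],[0,2,0,-4,0,0,0],[0,2,0,-8,0,0,0],[0,2,0,-8,0,0,0]]'
python3 - <<'E'
from h import *
im=grab_frame("side");cv2.imwrite("pics/side4.png",cv2.resize(im[150:240,240:380],(770,495),interpolation=cv2.INTER_CUBIC))
im=grab_frame("top");cv2.imwrite("pics/top4.png",im)
print([(np.round(np.array(d["box"])*[560,420,560,420],1).tolist(),round(d["conf"],2)) for d in nets.recognise("top","key_half")[:2]])
E
```

```text
key [0.4502 0.0254 0.198 ] r 0.1811 q 1.615
key [0.4497 0.029  0.2   ] r 0.1823 q 1.597
key [0.4492 0.0325 0.202 ] r 0.1836 q 1.578
key [0.4484 0.0378 0.205 ] r 0.1856 q 1.552
key [0.6361 0.1703 0.2   ] r 0.1795 q 0.19
(array([ 1.14, -0.74, -8.04]), array([-0. ,  0. , -5.8]))
clock: 8.1
position: [0.5443, 0.0636, 0.4074]
tcp_rot: [0.807, 0.591, 0.002, 0.002]
ft_force: [0.3, 1.1, -0.9]
finger_gap: 0.001
grip_force: 0.0
[]
```

View pics/side4.png

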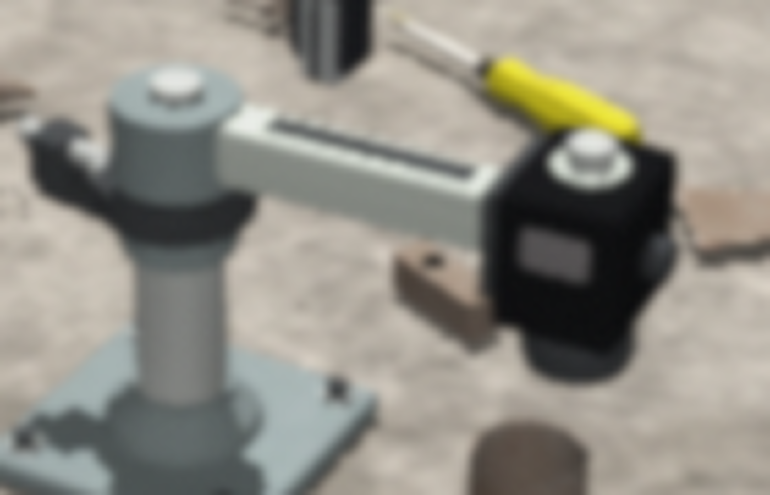

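The bracket stays home unaided: the key is at crop (590,143), pixel (347,176), which gives q≈1.6 and key at about (0.451, 0.028, 0.20). I'll move above the key.

```bash
python3 -c "
from h import *
st();print(rel([.451,.028,.395],-17.))"
```

```text
t 8.25 p [0.544  0.0632 0.404 ] f [-0.08  0.38  0.55] rv [ 0.953 -0.302] j [-0.    0.38  1.75 -0.    1.01  0.3 ]
(array([-6.16, -7.8 ,  0.91]), array([-0.1,  0. , -0.6]))
```

```bash
python3 -m inch '[[0,-2,-2.5,0,0,0,0],[0,-4,-5,0,0,0,0],[0,-6.15,-7.8,0,0,0,0],[0,-6.15,-7.8,0.9,0,0,0],[0,-6.15,-7.8,0.9,0,0,0],[0,-6.15,-7.8,0.9,0,0,0]]'
python3 - <<'E'
from h import *
st();im=grab_frame("side");cv2.imwrite("pics/side5.png",cv2.resize(im[120:240,270:410],(700,600),interpolation=cv2.INTER_CUBIC))
E
```

```text
clock: 9.0
position: [0.4519, 0.0279, 0.3953]
tcp_rot: [0.807, 0.591, -0.0, -0.0]
ft_force: [-0.5, 0.0, 0.5]
finger_gap: -0.002
grip_force: 0.0
t 9.0 p [0.4519 0.0279 0.3953] f [-0.49  0.    0.53] rv [ 0.953 -0.302] j [-0.08  0.26  1.97 -0.    0.91  0.22]
```

View pics/side5.png

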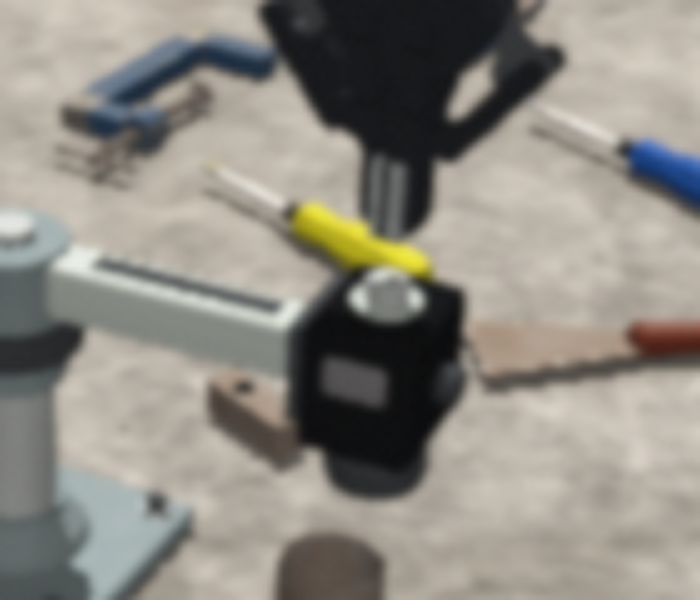

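The fingertips (crop (398,228)) are just above the key (crop (386,280)) with about 2 cm to go. I'll check the alignment numerically.

```bash
python3 -c "
from h import *
c=calibration('side');T=np.linalg.inv(c['pose'])
for p in([.4519,.0279,.2223],[.4519,.0279,.2],[.4518,.0278,.205],[.4518,.0278,.198]):
    v=c['camera_matrix']@(T@[*p,1])[:3];print(p,np.round(v[:2]/v[2],1))"
python3 -m inch '[[0,0,0,0.5,0,0,0],[0,0,0,1,0,0,0],[0,0,0,1.3,0,0,0],[0,0,0,1.5,0,0,0],[0,0,0,1.5,0,0,0],[0,0,0,1.5,0,0,0]]'
```

```text
[0.4519, 0.0279, 0.2223] [347.7 166.6]
[0.4519, 0.0279, 0.2] [346.9 176.1]
[0.4518, 0.0278, 0.205] [347.2 174. ]
[0.4518, 0.0278, 0.198] [346.9 176.9]
clock: 9.8
position: [0.4512, 0.0277, 0.3808]
tcp_rot: [0.807, 0.591, 0.0, 0.0]
ft_force: [-0.6, 0.4, -0.3]
finger_gap: 0.0
grip_force: 0.0
```

```bash
cat >> h.py <<'E'
def avg(n=4):
    f=[];p=[]
    for _ in range(n):
        grab_frame("side");o=arm.get_obs();f.append(o["ft_force"]);p.append(o["position"])
    print("t",o["clock"],"f",np.round(np.mean(f,0),2),"z",round(np.mean(p,0)[2],5))
E
python3 -c "from h import *;avg()"
python3 -m inch '[[0,0,0,0.3,0,0,0],[0,0,0,0.5,0,0,0],[0,0,0,0.5,0,0,0]]';python3 -c "from h import *;avg()"
python3 -m inch '[[0,0,0,0.1,0,0,0],[0,0,0,0.2,0,0,0],[0,0,0,0.2,0,0,0]]';python3 -c "from h import *;avg()"
python3 -m inch '[[0,0,0,0.1,0,0,0],[0,0,0,0.2,0,0,0],[0,0,0,0.2,0,0,0]]';python3 -c "from h import *;avg()"
```

```text
t 10.0 f [0.33 0.2  0.36] z 0.38079
clock: 10.38
position: [0.4512, 0.0277, 0.3755]
tcp_rot: [0.807, 0.591, -0.0, -0.0]
ft_force: [0.5, -0.2, 0.6]
finger_gap: 0.002
grip_force: 0.0
t 10.575 f [0.31 0.03 0.03] z 0.37566
clock: 10.95
position: [0.4512, 0.0277, 0.3737]
tcp_rot: [0.807, 0.591, 0.0, 0.0]
ft_force: [-1.0, 0.1, 1.2]
finger_gap: -0.004
grip_force: 0.8
t 11.15 f [0.19 0.02 1.09] z 0.37373
clock: 11.52
position: [0.4512, 0.0277, 0.3716]
tcp_rot: [0.807, 0.591, -0.0, 0.0]
ft_force: [-0.3, -0.4, 3.1]
finger_gap: -0.002
grip_force: 1.3
t 11.725 f [ 0.42 -0.07  2.46] z 0.37171
```

```bash
python3 -m inch '[[0,0,0,0.05,0,0,0],[0,0,0,0.05,0,0,0]]';python3 -c "from h import *;avg(5)"
python3 -m inch '[[0,0,0,0.05,0,0,0],[0,0,0,0.05,0,0,0]]';python3 -c "from h import *;avg(5)"
```

```text
clock: 11.98
position: [0.4512, 0.0277, 0.3712]
tcp_rot: [0.807, 0.591, 0.0, 0.0]
ft_force: [1.2, -0.5, 2.2]
finger_gap: 0.001
grip_force: 1.4
t 12.225 f [0.54 0.2  3.26] z 0.37119
clock: 12.48
position: [0.4512, 0.0277, 0.3709]
tcp_rot: [0.807, 0.591, 0.0, 0.0]
ft_force: [0.4, 0.9, 6.8]
finger_gap: 0.001
grip_force: 3.4
t 12.725 f [-0.29  0.13  6.3 ] z 0.37092
```

The force jumped from 3.3 to 6.3 N, so the first stage is at its end and the second hasn't started. I'll ease back a touch to stay clear of 7 N and hold.

```bash
python3 -m inch '[[0,0,0,-0.02,0,0,0],[0,0,0,-0.02,0,0,0],[0,0,0,-0.02,0,0,0],[0,0,0,-0.02,0,0,0],[0,0,0,-0.02,0,0,0],[0,0,0,-0.02,0,0,0],[0,0,0,-0.02,0,0,0],[0,0,0,-0.02,0,0,0],[0,0,0,-0.02,0,0,0],[0,0,0,-0.02,0,0,0]]';python3 -c "from h import *;avg(6)"
```

```text
clock: 13.98
position: [0.4512, 0.0277, 0.3711]
tcp_rot: [0.807, 0.591, 0.0, 0.0]
ft_force: [-0.3, 1.2, 5.5]
finger_gap: 0.001
grip_force: 3.1
t 14.275 f [-0.22  0.11  6.22] z 0.37108
```

The hold lasted about 1.8 s. Now I press through the second stage, gradually.

```bash
python3 -m inch '[[0,0,0,0.1,0,0,0],[0,0,0,0.2,0,0,0],[0,0,0,0.3,0,0,0],[0,0,0,0.38,0,0,0],[0,0,0,0.38,0,0,0]]';python3 -c "from h import *;avg(4)"
python3 -m inch '[[0,0,0,0.03,0,0,0],[0,0,0,0.03,0,0,0],[0,0,0,0.03,0,0,0]]';python3 -c "from h import *;avg(4)"
```

```text
clock: 14.9
position: [0.4511, 0.0277, 0.3675]
tcp_rot: [0.807, 0.591, 0.0, 0.0]
ft_force: [-1.7, 0.7, 10.0]
finger_gap: -0.0
grip_force: 5.0
t 15.1 f [-1.36  0.28 10.55] z 0.36753
clock: 15.48
position: [0.4511, 0.0277, 0.3673]
tcp_rot: [0.807, 0.591, 0.0, 0.0]
ft_force: [-1.0, -0.4, 10.8]
finger_gap: -0.0
grip_force: 5.1
t 15.675 f [-1.07  0.54 10.31] z 0.36726
```

```bash
python3 -m inch '[[0,0,0,0.03,0,0,0],[0,0,0,0.03,0,0,0]]';python3 -c "from h import *;avg(4)"
python3 -m inch '[[0,0,0,0.02,0,0,0],[0,0,0,0.02,0,0,0]]';python3 -c "from h import *;avg(4)"
```

```text
clock: 15.92
position: [0.4511, 0.0277, 0.367]
tcp_rot: [0.807, 0.591, 0.0, 0.0]
ft_force: [-1.1, 0.1, 10.1]
finger_gap: -0.001
grip_force: 5.3
t 16.125 f [-1.55  0.5  10.61] z 0.36698
clock: 16.38
position: [0.4511, 0.0277, 0.3668]
tcp_rot: [0.807, 0.591, 0.0, 0.0]
ft_force: [-1.8, 0.7, 11.1]
finger_gap: 0.001
grip_force: 5.9
t 16.575 f [-1.97  0.42 11.74] z 0.36686
```

```bash
python3 -m inch '[[0,0,0,0.03,0,0,0],[0,0,0,0.03,0,0,0],[0,0,0,0.03,0,0,0],[0,0,0,0.03,0,0,0]]';python3 -c "from h import *;avg(4)"
```

```text
clock: 17.08
position: [0.4511, 0.0277, 0.3667]
tcp_rot: [0.807, 0.591, 0.0, 0.0]
ft_force: [-2.6, 0.7, 14.1]
finger_gap: 0.001
grip_force: 7.2
t 17.275 f [-3.21  0.66 14.43] z 0.36675
```

The force climbs to 14.4 N with almost no travel, so the key is on its hard stop and has been held there. I'll let go and lift clear.

```bash
python3 -m inch '[[0,0,0,-0.4,0,0,0],[0,0,0,-1,0,0,0],[0,0,0,-3,0,0,0],[0,0,0,-6,0,0,0],[0,0,0,-9,0,0,0],[0,0,0,-9,0,0,0],[0,0,0,-9,0,0,0]]';python3 - <<'E'
from h import *
avg(2);im=grab_frame("side");cv2.imwrite("pics/side6.png",cv2.resize(im[90:300,140:420],(800,600)))
E
```

```text
clock: 18.15
position: [0.4509, 0.0277, 0.4552]
tcp_rot: [0.807, 0.591, -0.0, -0.0]
ft_force: [-0.5, -0.6, -0.1]
finger_gap: 0.001
grip_force: 0.0
t 18.25 f [-0.02  0.17 -0.08] z 0.45502
```

View pics/side6.png

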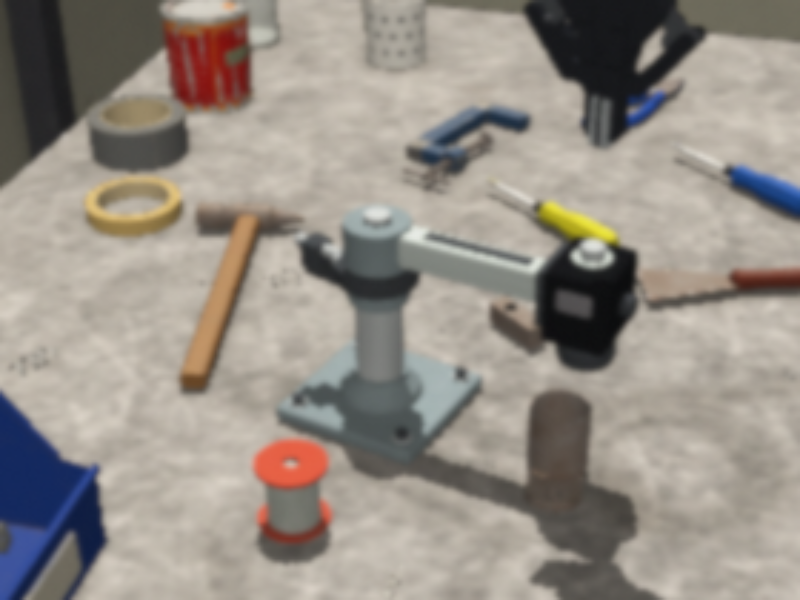

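The bracket is home, the key is back up at (593,247), and the flange, spool and block haven't moved. The robot is clear of everything, so I'm handing in.

```bash
python3 -c "
from plant import ticket
print(ticket.sign_off())"
```

```text
the job is handed in; nothing more can be done
None
```

I handed the job in after about 18 s on the robot's clock; the sign-off gave no verdict. The bracket is home in its end detent, and the key was held at its first stage for nearly 2 s, pressed to its hard stop (about 14 N) and let go. The last picture shows the flange, spool and block where they stood.

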